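# Make up the water-filtration caddy

## Task

Make up the filtration caddy on the bench: in the round bore of the steel filter holder lay the small metal support ring flat on the bottom first, then the white seal ring flat on top of it, and stand the capped bottle upright in the small square pocket and the capped jar upright in the large one. Leave the oversize metal ring, the open bottle and the open jar standing where they are.

Things in the scene. Friction and masses are not known exactly. Their poses are not given: they have to be found in the camera images.
- holder: Filter holder: dark steel block 90 x 90 x 32 mm with a round blind bore in its top, 54 mm wide, 24 mm deep, 3 mm bevel at the mouth. Origin at the centre of the underside, on the bore's axis, z up; bore floor 8 mm, mouth 32 mm above it. Fixed in the caddy, a grey tray 112 x 306 x 14 mm; its three inserts stand in a row along their y axes, 98 mm apart, in any order.
- small_pocket: Small pocket: square open white box 72 x 72 mm outside, 64 x 64 mm inside, 26 mm high, walls and floor 4 mm. Origin at the centre of the underside, z up, x and y along the walls. Fixed in the caddy, a grey tray 112 x 306 x 14 mm; its three inserts stand in a row along their y axes, 98 mm apart, in any order.
- large_pocket: Large pocket: square open white box 88 x 88 mm outside, 80 x 80 mm inside, 26 mm high, walls and floor 4 mm. Origin at the centre of the underside, z up, x and y along the walls. Fixed in the caddy, a grey tray 112 x 306 x 14 mm; its three inserts stand in a row along their y axes, 98 mm apart, in any order.
- support_ring: Small support ring: thick bare-metal ring 46 mm in outer diameter, 16 mm high, with a narrow 14 mm hole. Origin at the centre of the underside, z along its axis, up. Lies flat on the bench at the start.
- seal_ring: Seal ring: rigid white ring 46 mm in outer diameter, 14 mm high, with a wide 30 mm hole. Origin at the centre of the underside, z along its axis, up. Lies flat on the bench at the start. Seated on the support ring it stands 6 mm proud of the holder's top.
- big_ring: Oversize ring, a look-alike that stays: bare metal, 62 mm in outer diameter, 16 mm high, 14 mm hole; too wide for the bore. Origin at the centre of the underside, z up. Lies flat on the bench.
- capped_bottle: Capped bottle: white round bottle 40 mm in diameter up to 54 mm height, sloping shoulder from there to 64 mm, and on top a grey ribbed screw cap 28 mm in diameter from 64 to 88 mm height. Origin at the centre of the underside, z up. Stands upright on the bench at the start.
- open_bottle: Open bottle, a look-alike that stays: the same white 40 mm bottle without a cap, with a bare open neck 22 mm in diameter, 80 mm high in all. Origin at the centre of the underside, z up. Stands upright on the bench at the start.
- capped_jar: Capped jar: white round jar 52 mm in diameter with a grey ribbed lid 54 mm in diameter from 42 to 59 mm height. Origin at the centre of the underside, z up. Stands upright on the bench at the start.
- open_jar: Open jar, a look-alike that stays: the same white 52 mm jar without a lid, its mouth open, neck 46 mm in diameter, 53 mm high in all. Origin at the centre of the underside, z up. Stands upright on the bench at the start.

How it is judged:
By the outcome, as a careful person would: the job done as asked, in the order asked, and still so for the second after the job is handed in, with the robot touching nothing.
It also fails if it takes over 115 s, if anything falls off the work surface, if the arm or the gripper's body presses on something with over 40 N, if the wrist force passes 120 N, or if a joint passes its speed limit or range.

## Robot

A 6-joint arm with a two-finger parallel gripper is mounted at the origin on the work surface. World frame = base frame: x ahead of the robot, y to its left, z up, the work surface at z = 0. Lengths are in m, angles in rad, forces in N, time in s.
With the tool pointing down it reaches from about 0.25 to 0.8 m from the base axis. Payload 8.5 kg.
Tool frame: the origin (TCP) lies midway between the tips of the shut fingers; the grasp point (between the pads) lies 19 mm behind it (tcp_to_grasp is the distance from the TCP to the grasp point, in m); z points along the fingers, y is the line along which they close (so a half turn about z gives the same grasp; the last joint's range is limited). The gripper opens to 85 mm and grips with 20 to 120 N. Pads are 22 mm wide; open, the fingers measure 114 mm over their backs; the gripper's body (76 mm by 85 mm) begins 54 mm behind the grasp point. The pads swing forward as they close: fully open they stand 13 mm farther back than shut.
Start: joints at [-1.102, 0.238, -0.013, 1.319, 0, 1.571], TCP at [0.237, -0.468, 0.231] pointing down, gripper open.
Joint ranges: [-2.66, 2.66], [-1.03, 1.9], [-1.14, 1.46], [-1.82, 2.27], [-1.45, 1.34], [-3.14, 3.14]. Speed limits (rad/s): [2.22, 2.22, 2.79, 3.14, 3.14, 3.14].

## Interface

Orientations are given as a 3x3 rotation matrix whose columns are the frame's x, y, z axes.
In Python, from bench import * gives the robot as it stands. Calls block until the motion is done:
- movep(position, orientation): joint-space move of the TCP to a pose.
- move_linear(position, rotation=None, rate=0.15): straight line of the TCP; rotation=None keeps the orientation; rate is the mean speed in m/s.
- movej(angles): joint-space move.
- gripper_open() and grasp(strength=None): open the fingers fully, or close them until they stop; strength is the grip in N (None keeps the last).
- wait(seconds).
- solve_ik(position, orientation): joint angles nearest the present ones, or None.
- capture(name): name is "scene" or "top" or "wrist"; returns (picture, depth): 400x640x3 uint8, red, green, blue; 400x640 float32, m along the optical axis (not along the pixel's ray), 0 where there is no reading.
- get_calibration(name): a dict with "camera_matrix" (3x3 intrinsics, pixels), "D" ([k1, k2, p1, p2, k3] as OpenCV has them; the pictures are not rectified), "R" (3x3) and "t" (3): a world point X has camera coordinates R X + t; the wrist camera has in their place "T_tool_cam" (4x4, takes a point from camera to tool coordinates, whose origin is the TCP and whose axes are the flange's). Camera axes: x right, y down, z forward; pixel columns grow to the right and rows downward; lengths in m; the calibration is good to about 2 mm. A picture is of the moment at which its call begins: read the wrist's pose just before it. get_calibration takes no time and is no camera call.
A pose or a line that the arm cannot do raises Unreachable and nothing moves.
- sign_off(): hands the job in; it is judged then, once.
Readings, each from a call of its own:
- current_clock(): time.
- current_joints(): joint angles.
- current_qd(): joint speeds.
- current_tau(): joint torques, N m.
- current_eef_pos(): TCP position.
- current_tcp_rot(): TCP orientation.
- current_wrist_force(): force on the tool from outside, world axes, zero at the start.
- current_ft_torque(): the same for the moment, N m.
- current_width(): finger opening in m.
- current_grip_force(): force on a finger pad.
Only numpy, scipy, OpenCV 4.12 (cv2) and the standard library are available. Lean on these libraries where they do the work, as an engineer would, in place of code of your own. Each camera call takes 0.05 s, during which the arm holds its last target. There are 200 camera calls.

## Working session

There is one attempt and no reset: what is moved stays moved. The work goes in short steps, each a Python script; the robot and the scene stay as the last script left them, time stands still between calls to the robot, and variables do not carry over. Pictures are saved under pics/ and viewed, at most 14 in all, crops included, and the job is handed in when it is done.

```bash
mkdir -p pics; ls
python3 - <<'E'
from bench import *
import cv2,numpy as np
for n in("scene","top"):
    p,d=capture(n); cv2.imwrite(f"pics/{n}0.png",p[:,:,::-1]); np.save(f"{n}0.npy",d); c=get_calibration(n)
    print(n,c, (d>0).mean())
print(get_calibration("wrist"),current_clock())
E
```

```text
pics
scene {'camera_matrix': array([[444.9120817 ,   0.        , 311.5597843 ],
       [  0.        , 444.9120817 , 201.41940174],
       [  0.        ,   0.        ,   1.        ]]), 'D': array([-0.06741527,  0.        ,  0.        ,  0.        ,  0.        ]), 'R': array([[-0.44596546,  0.89504573, -0.00281973],
       [ 0.69253276,  0.34306215, -0.63459179],
       [-0.56702133, -0.28495878, -0.77284236]]), 't': array([ 0.26839246, -0.32052543,  1.35580677])} 0.99589453125
top {'camera_matrix': array([[363.16969099,   0.        , 320.00730581],
       [  0.        , 363.16969099, 202.65566212],
       [  0.        ,   0.        ,   1.        ]]), 'D': array([-0.02849871,  0.        ,  0.        ,  0.        ,  0.        ]), 'R': array([[ 0.02726004, -0.99888247,  0.03860962],
       [-0.99778542, -0.02953376, -0.05959874],
       [ 0.06067243, -0.03689945, -0.99747546]]), 't': array([-0.08488904,  0.52114575,  0.92498246])} 0.9959765625
{'camera_matrix': array([[340.98673038,   0.        , 318.89797619],
       [  0.        , 340.98673038, 198.49352482],
       [  0.        ,   0.        ,   1.        ]]), 'D': array([-0.05891738,  0.        ,  0.        ,  0.        ,  0.        ]), 'T_tool_cam': array([[ 7.20290781e-05, -9.66044453e-01, -2.58375907e-01,
         6.44922745e-02],
       [ 9.99999993e-01,  9.45491652e-05, -7.47345959e-05,
        -4.12581653e-04],
       [ 9.66261682e-05, -2.58375900e-01,  9.66044453e-01,
        -1.42436081e-01],
       [ 0.00000000e+00,  0.00000000e+00,  0.00000000e+00,
         1.00000000e+00]])} 0.1
```

View pics/top0.png

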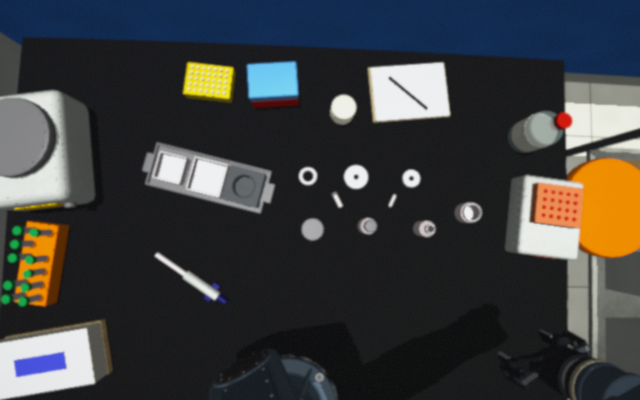

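View pics/scene0.png

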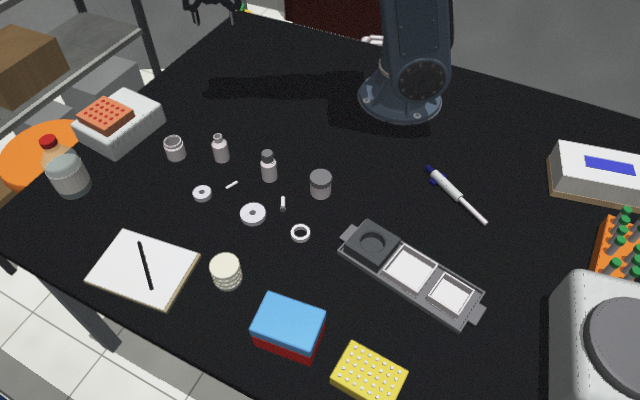

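The top view shows:

| Item | Pixel |
|---|---|
| seal ring | (307,176) |
| oversize ring | (356,177) |
| support ring | (411,178) |
| capped jar | (312,229) |
| capped bottle | (367,226) |
| open bottle | (425,229) |
| open jar | (468,212) |
| bore | (244,186) |
| large pocket | (208,178) |
| small pocket | (170,167) |

Two small sticks lie at (337,200) and (392,201). The scene view agrees with this. Next I'll deproject both and enlarge.

```bash
cat > h.py <<'E'
from bench import *
import cv2,numpy as np
def rays(n,uv):
    c=get_calibration(n); q=cv2.undistortPoints(np.float64(uv).reshape(-1,1,2),c["camera_matrix"],c["D"])[:,0]
    return np.c_[q,np.ones(len(q))],c
def ext(n,c,pose=None):  # cam->world R,t
    if n!="wrist": return c["R"].T,-c["R"].T@c["t"]
    T=c["T_tool_cam"];p,R=pose; return R@T[:3,:3],R@T[:3,3]+p
def deproj(n,uv,d,pose=None):
    r,c=rays(n,uv);R,t=ext(n,c,pose); return (r*np.asarray(d).reshape(-1,1))@R.T+t
def plane(n,uv,z,pose=None):
    r,c=rays(n,uv);R,t=ext(n,c,pose);w=r@R.T; return t+w*((z-t[2])/w[:,2])[:,None]
def cloud(n,d,pose=None):
    v,u=np.mgrid[:400,:640]; return deproj(n,np.c_[u.ravel(),v.ravel()],d.ravel(),pose).reshape(400,640,3)
def tri(obs): # [(n,uv,pose)] -> point, residual
    A=np.zeros((3,3));b=np.zeros(3);L=[]
    for n,uv,pose in obs:
        r,c=rays(n,[uv]);R,t=ext(n,c,pose);w=R@r[0];w/=np.linalg.norm(w);P=np.eye(3)-np.outer(w,w);A+=P;b+=P@t;L.append((P,t))
    X=np.linalg.solve(A,b);return X,[np.linalg.norm(P@(X-t)) for P,t in L]
E
python3 - <<'E'
from h import *
for n,(x0,x1,y0,y1) in {"top":(135,495,130,255),"scene":(140,500,120,340)}.items():
    p=cv2.imread(f"pics/{n}0.png")[y0:y1,x0:x1]
    cv2.imwrite(f"pics/{n}0c.png",cv2.resize(p,None,fx=2.2,fy=2.2,interpolation=cv2.INTER_CUBIC))
pts=dict(seal=((307,176),(300,232)),big=((356,177),(253,213)),sup=((411,178),(202,193)),jar=((312,229),(320,177)),bot=((367,226),(268,156)),obot=((425,229),(220,137)),ojar=((468,212),(173,142)))
D={n:np.load(n+"0.npy") for n in("top","scene")}
C={n:cloud(n,D[n]) for n in D}
for k,(a,b) in pts.items():
    out=[]
    for n,(u,v) in(("top",a),("scene",b)):
        w=C[n][v-14:v+15,u-14:u+15].reshape(-1,3); m=w[:,2]>w[:,2].max()-.006
        out.append(np.r_[w[m].mean(0),w[:,2].max(),np.median(w[:,2])].round(4))
    print(k,out,tri([("top",a,None),("scene",b,None)])[0].round(4))
W=C["top"];  # caddy heights
for u,v in((244,186),(262,193),(208,178),(170,167),(189,172)): print(W[v,u].round(4))
m=(W[...,2]>.006)&(W[...,0]<.75)
print(current_eef_pos(),current_tcp_rot())
E
```

```text
seal [array([ 0.4662, -0.0353,  0.957 ,  0.957 ,  0.0013]), array([1.1104, 0.2561, 0.8452, 0.8452, 0.0014])] [ 0.5925 -0.0343  0.0124]
big [array([ 0.4662, -0.0353,  0.957 ,  0.957 ,  0.0045]), array([1.1104, 0.2561, 0.8452, 0.8452, 0.0124])] [ 0.5933 -0.1616  0.012 ]
sup [array([ 0.4662, -0.0353,  0.957 ,  0.957 ,  0.0019]), array([1.1104, 0.2561, 0.8452, 0.8452, 0.0017])] [ 0.5955 -0.3082  0.0115]
jar [array([ 0.4558, -0.0521,  0.0605,  0.0649,  0.0027]), array([1.1104, 0.2561, 0.8452, 0.8452, 0.0353])] [ 0.4551 -0.0504  0.0567]
bot [array([ 0.4674, -0.1883,  0.0889,  0.0925,  0.0015]), array([1.1104, 0.2561, 0.8452, 0.8452, 0.0019])] [ 0.4667 -0.1845  0.0787]
obot [array([ 0.4662, -0.0353,  0.957 ,  0.957 ,  0.0021]), array([1.1104, 0.2561, 0.8452, 0.8452, 0.0021])] [ 0.4632 -0.327   0.0808]
ojar [array([ 0.4662, -0.0353,  0.957 ,  0.957 ,  0.0051]), array([1.1104, 0.2561, 0.8452, 0.8452, 0.005 ])] [ 0.5095 -0.4482  0.0526]
[0.5608 0.1279 0.0153]
[0.5449 0.0821 0.0054]
[0.5799 0.224  0.0061]
[0.605  0.3224 0.0105]
[0.5944 0.2749 0.0035]
[ 0.23702938 -0.46802843  0.23074341] [[ 8.92111607e-01  4.51814676e-01 -6.16449794e-04]
 [ 4.51815095e-01 -8.92110881e-01  1.13867163e-03]
 [-3.54730134e-05 -1.29434350e-03 -9.99999162e-01]]
```

View pics/top0c.png

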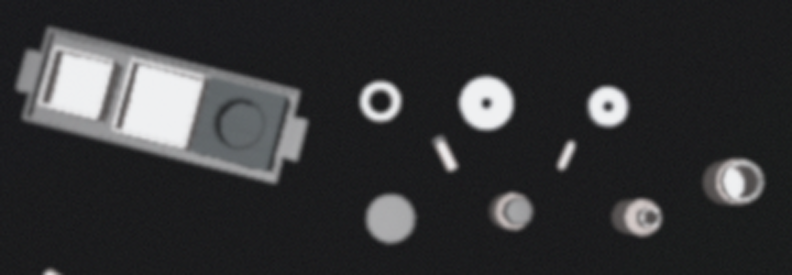

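View pics/scene0c.png

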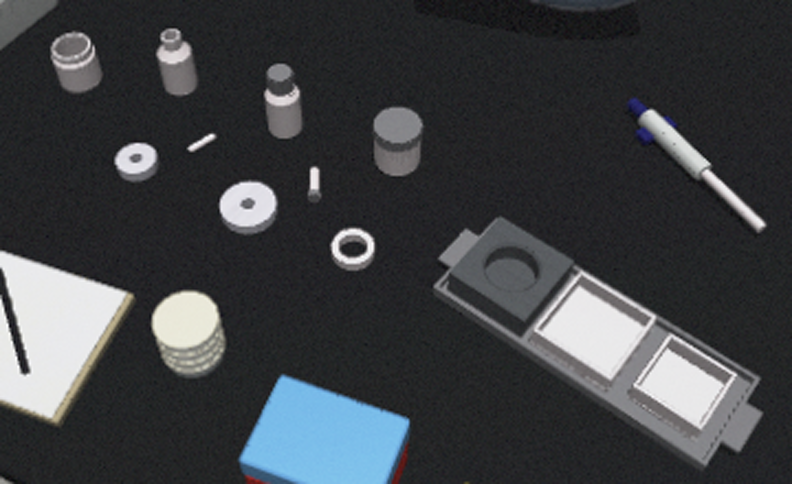

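The crops confirm the identities: the seal ring has the wide hole at crop (380,101), the support ring is at (608,106), the capped jar is at (390,218) and the capped bottle at (515,210). The bore, large pocket and small pocket lie in that order from right to left. Now wrist views from four places.

```bash
cat >> h.py <<'E'
def rot(phi): c,s=np.cos(phi),np.sin(phi); return np.array([[c,s,0],[s,-c,0],[0,0,-1.]])
def snap(tag):
    p,R=np.array(current_eef_pos()),np.array(current_tcp_rot()); im,d=capture("wrist")
    cv2.imwrite(f"pics/{tag}.png",im[:,:,::-1]); np.savez(tag+".npz",p=p,R=R,d=d)
def load(tag): z=np.load(tag+".npz"); return (z["p"],z["R"]),z["d"]
E
python3 - <<'E'
from h import *
for t,y in zip("ABCD",(-.25,-.1,.1,.25)):
    movep([.48,y,.2],rot(0)); snap("w"+t); print(t,current_clock(),current_joints())
ims=[cv2.imread(f"pics/w{t}.png") for t in "ABCD"]
cv2.imwrite("pics/mont.png",cv2.resize(np.vstack([np.hstack(ims[:2]),np.hstack(ims[2:])]),(800,500),interpolation=cv2.INTER_AREA))
E
```

```text
A 1.3917 [-4.81741658e-01  2.77715745e-01 -3.96461627e-02  1.25337012e+00
 -2.54560871e-04  2.66043014e+00]
B 2.0917 [-2.06801838e-01  1.92025527e-01 -1.54864129e-01  1.22327067e+00
 -3.28424510e-04  2.93545289e+00]
C 6.9667 [ 2.05334803e-01  1.92015262e-01 -1.55354370e-01  1.22340394e+00
 -8.14173809e-06 -2.93605501e+00]
D 7.6667 [ 4.80053067e-01  2.77821283e-01 -4.00257927e-02  1.25346424e+00
 -2.98218516e-04 -2.66177579e+00]
```

View pics/mont.png

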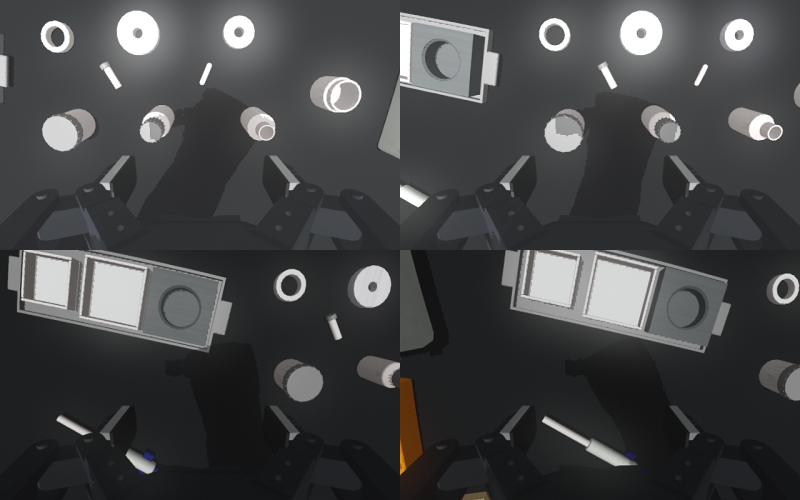

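The montage shows every target in at least two wrist views. Next I'll enlarge crops to read off centres and corners.

Run:
```python
from h import *
I={t:cv2.imread(f"pics/w{t}.png") for t in "ABCD"}
def crop(t,x,y,w,h,s):
    c=np.clip(I[t][y:y+h,x:x+w].astype(float)*(1.6 if t in"CD" else 1.0),0,255).astype(np.uint8)
    c=cv2.resize(c,None,fx=s,fy=s,interpolation=cv2.INTER_CUBIC)
    for k in range(0,w,20): cv2.line(c,(int(k*s),0),(int(k*s),6 if k%100 else 14),(0,255,255),1)
    for k in range(0,h,20): cv2.line(c,(0,int(k*s)),(6 if k%100 else 14,int(k*s)),(0,255,255),1)
    return c
cv2.imwrite("pics/cad.png",np.vstack([crop("C",0,0,400,180,1.65),crop("D",150,0,400,180,1.65)]))
L=[("A",40,160),("B",210,160),("C",420,160),("D",560,160),("A",195,150),("B",370,150),("A",40,10),("B",200,10),("C",410,10),("A",330,0),("B",490,0),("A",330,0)]
L=[(t,min(x,540),y) for t,x,y in L]; print(L)
cr=[crop(t,x,y,100,100,2) for t,x,y in L]
cv2.imwrite("pics/obj.png",np.vstack([np.hstack(cr[i:i+4]) for i in(0,4,8)]))
```

```text
[('A', 40, 160), ('B', 210, 160), ('C', 420, 160), ('D', 540, 160), ('A', 195, 150), ('B', 370, 150), ('A', 40, 10), ('B', 200, 10), ('C', 410, 10), ('A', 330, 0), ('B', 490, 0), ('A', 330, 0)]
```

View pics/cad.png

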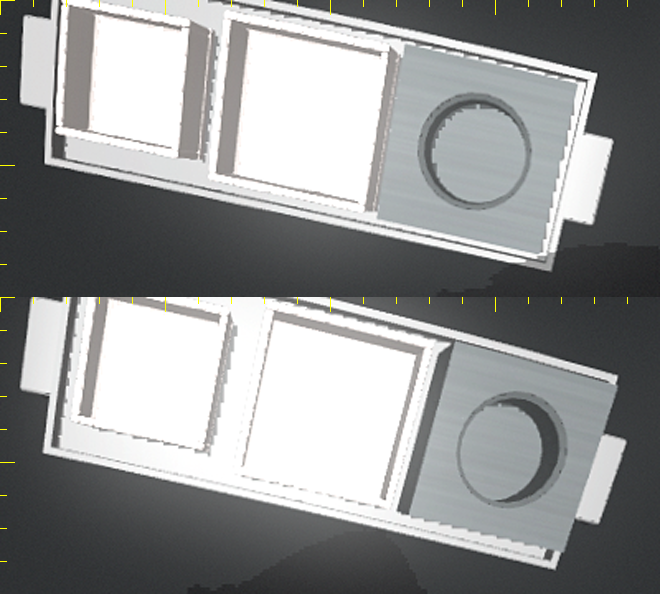

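View pics/obj.png

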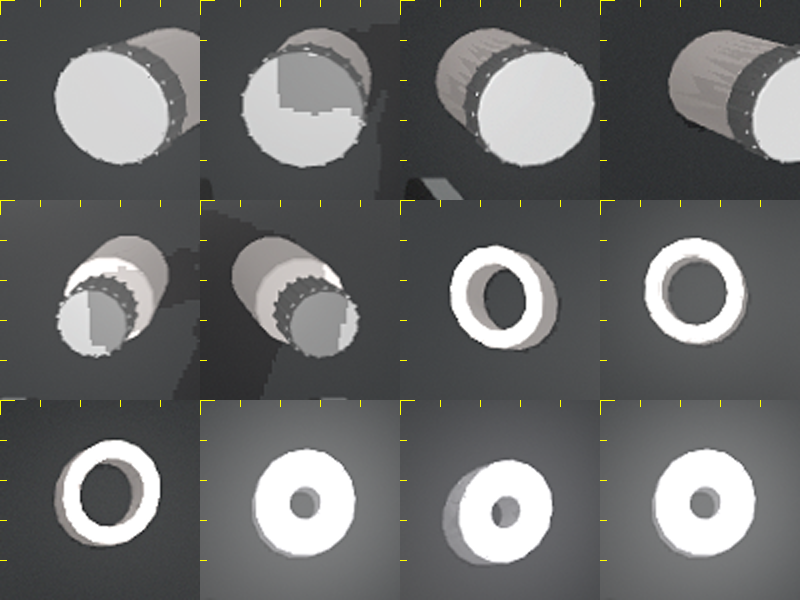

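Readings from the crops, converted to full pixels:

| Item | Reading 1 | Reading 2 | Reading 3 |
|---|---|---|---|
| Jar lid | A(96,214) | B(261,214) | C(488,213) |
| Bottle cap | A(241,212) | B(432,212) | – |
| Seal ring | A(88,58) | B(247,55) | C(466,56) |
| Support ring | A(383,51) | B(542,55) | – |
| Bore mouth | C(288,92) | D(460,92) | – |

I'll triangulate these together with the insert corners.

Run:
```python
from h import *
P={t:load("w"+t)[0] for t in "ABCD"}
f=lambda o,c,s:((c[0]+.5)/s-.5+o[0],(c[1]+.5)/s-.5+o[1])
def show(k,obs):
    X,r=tri([("wrist",uv,P[t]) for t,uv in obs]); print(k,X.round(4),np.round(r,4)); return X
show("jar",[("A",(96,214)),("B",(261.5,214.5)),("C",(488,213.5))])
show("bot",[("A",(241,211.8)),("B",(431.8,211.8))])
show("seal",[("A",(88,58.5)),("B",(247.2,55.3)),("C",(465.8,56.2))])
show("sup",[("A",(382.8,51.2)),("B",(542.5,55.5))])
C=lambda x,y:("C",f((0,0),(x,y),1.65)); D=lambda x,y:("D",f((150,0),(x,y-297),1.65))
show("bore",[C(474.5,151),D(512,449.5)])
H=[show("H",o) for o in([C(405,43),D(454,342)],[C(584,83),D(617,385)],[C(548,257),D(568,551)],[C(377,219),D(410,515)])]
L=[show("L",o) for o in([C(225,10),D(269,308)],[C(391,48),D(437,345)],[C(363,212),D(400,510)],[C(210,176),D(240,473)])]
S=[show("S",o) for o in([C(190,22),D(233,318)],[C(178,155),D(208,452)],[C(58,130),D(72,420)])]
for n,q in(("H",H),("L",L)):
    print(n,np.mean(q,0).round(4),[round(float(np.linalg.norm(q[i]-q[i-1])),4) for i in range(4)])
print("S",((S[0]+S[2])/2).round(4),np.linalg.norm(S[0]-S[1]),np.linalg.norm(S[2]-S[1]))
for t,(u,v) in(("C",(288,95)),("D",(455,92)),("C",(190,70)),("C",(80,50)),("D",(347,75))): # floors
    d=load("w"+t)[1]; w=cloud("wrist",d,P[t])[v-4:v+5,u-4:u+5].reshape(-1,3); print("floor",t,np.median(w,0).round(4))
```

```text
jar [ 0.4539 -0.0501  0.0578] [0.0004 0.0002 0.0006]
bot [ 0.4652 -0.1894  0.0874] [0.0002 0.0002]
seal [ 0.5914 -0.0348  0.0131] [0.0001 0.0001 0.0001]
sup [ 0.5943 -0.3084  0.0137] [0.0001 0.0001]
bore [0.5582 0.1273 0.0353] [0. 0.]
H [0.6112 0.1616 0.0345] [0.0004 0.0004]
H [0.593  0.0699 0.0284] [0. 0.]
H [0.503  0.0882 0.0316] [0.0011 0.0011]
H [0.5234 0.1803 0.0373] [0.0001 0.0001]
L [0.629  0.2557 0.0298] [0.0019 0.0019]
L [0.6098 0.1696 0.0316] [0.0001 0.0001]
L [0.5268 0.1866 0.0409] [0.0005 0.0005]
L [0.546  0.2712 0.0344] [0.001 0.001]
S [0.6235 0.2739 0.0321] [0.0017 0.0017]
S [0.5571 0.288  0.034 ] [0.0013 0.0013]
S [0.5738 0.3618 0.0266] [0.0005 0.0005]
H [0.5576 0.125  0.033 ] [0.0898, 0.0937, 0.0919, 0.0946]
L [0.5779 0.2208 0.0342] [0.0845, 0.0883, 0.0853, 0.087]
S [0.5987 0.3179 0.0293] 0.06786063787462092 0.07603513156580088
floor C [0.556  0.1288 0.0119]
floor D [0.5593 0.1228 0.012 ]
floor C [0.5796 0.2209 0.0077]
floor C [0.6005 0.3262 0.0079]
floor D [0.5737 0.2244 0.0079]
```

All residuals are within 2 mm. The heights are consistent with a tray floor of about 4 mm: mouth 0.036, bore floor 0.012 and pocket floor 0.008. The insert spacing comes out at 98 mm as stated. Next I'll pick up the support ring.

```bash
cat >> h.py <<'E'
PH=1.36; RT=rot(PH)
SEAL=(.5914,-.0348);SUP=(.5943,-.3084);JAR=(.4539,-.0501);BOT=(.4652,-.1894);BORE=(.5582,.1270);LP=(.5781,.2222);SP=(.5986,.3183)
def st(k): print(k,round(current_clock(),2),np.round(current_eef_pos(),4),"w",round(current_width(),4),"g",round(current_grip_force(),1),"F",np.round(current_wrist_force(),1),flush=True)
def pick(xy,z,zt,F=50):
    movep([*xy,zt],RT); move_linear([*xy,z+.0],rate=.12); st("down"); grasp(F); st("grip")
    move_linear([*xy,zt],rate=.15); st("up")
E
python3 - <<'E'
from h import *
gripper_open(); pick(SUP,.008,.10); 
movep([*BORE,.10],RT); st("over"); snap("over1")
p=cv2.imread("pics/over1.png"); cv2.imwrite("pics/over1b.png",np.clip(p*1.6,0,255).astype(np.uint8))
E
```

```text
down 12.11 [ 0.5948 -0.3086  0.0087] w 0.0856 g 0.0 F [ 0.1  0.3 -0.2]
grip 12.59 [ 0.5947 -0.3086  0.0092] w 0.0422 g 50.3 F [-1.3  1.1  6. ]
up 13.36 [ 0.5938 -0.3082  0.0991] w 0.0426 g 50.7 F [ 0.5 -0.2 -0.9]
over 14.97 [0.5586 0.1262 0.0999] w 0.0424 g 50.7 F [ 1.  -0.5 -0.6]
```

View pics/over1b.png

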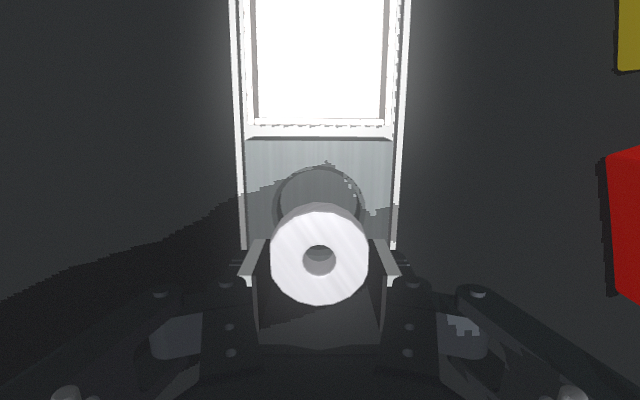

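The support ring is held level between the pads at (319,253) in the picture, with the bore behind it at (320,200). I'll check its offset from the TCP, then lower it with a force check.

```bash
cat >> h.py <<'E'
def lower(xy,z0,z1,step=.004,lim=10):
    f0=current_wrist_force()[2]
    for z in np.arange(z0,z1-1e-9,-step):
        move_linear([*xy,max(z,z1)],RT,rate=.05)
        if abs(current_wrist_force()[2]-f0)>lim: st("contact"); return False
    move_linear([*xy,z1],RT,rate=.05); st("at"); return True
E
python3 - <<'E'
from h import *
P,d=load("over1"); X=plane("wrist",[(319,253)],P[0][2]+.0075,P)[0]; print((P[1].T@(X-P[0])).round(4), X.round(4), np.median(cloud("wrist",d,P)[248:258,335:350].reshape(-1,3),0))
off=X[:2]-P[0][:2]; tgt=np.array(BORE)-off
print(tgt)
ok=False
if np.linalg.norm(off)<.008:
    move_linear([*tgt,.055],rate=.15); ok=lower(tgt,.050,.0355)
    if ok:
        gripper_open(); st("open"); move_linear([*tgt,.12]); move_linear([tgt[0]-.01,tgt[1]-.05,.14]);snap("ins1")
        p=cv2.imread("pics/ins1.png")[60:360,170:520]; cv2.imwrite("pics/ins1b.png",np.clip(p*1.5,0,255).astype(np.uint8))
E
```

```text
[ 0.0048 -0.0008 -0.0075] [0.5588 0.1311 0.1074] [0.56851192 0.12887615 0.10654017]
[0.55801048 0.12208168]
at 16.72 [0.5582 0.1225 0.0355] w 0.0422 g 51.3 F [2.1 4.5 0.8]
open 17.22 [0.5579 0.1219 0.0355] w 0.0852 g 0.0 F [0.1 1.2 0.9]
```

View pics/ins1b.png

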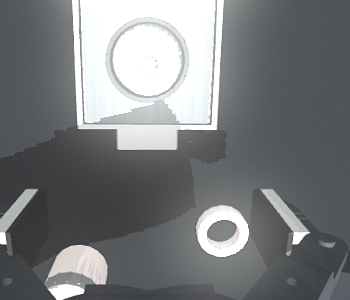

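The ring lies in the bore at crop (148,65), looking concentric with the mouth. Before the seal goes in I'll check its height and tilt by depth.

Run:
```python
from h import *
P,d=load("ins1"); W=cloud("wrist",d,P)
r=np.hypot(W[...,0]-BORE[0],W[...,1]-BORE[1])
q=W[(r<.019)&(r>.009)&(d>0)]; q=q[q[:,2]>.015]
A=np.c_[q[:,:2]-BORE,np.ones(len(q))]; s,*_=np.linalg.lstsq(A,q[:,2],rcond=None); print(len(q),"slope",s[:2].round(3),"z",s[2].round(4),"res",(A@s-q[:,2]).std().round(4))
h=W[(r>.033)&(r<.04)&(d>0)]; print("holder top",np.median(h[:,2]).round(4))
# ring & mouth circle centres from image, mouth (148,59)crop, hole (149,65)crop
for uv,z in(((170+147.5,60+59.5),.036),((170+149,60+65),.028)): print(plane("wrist",[uv],z,P)[0].round(4))
g=cv2.imread("pics/ins1.png")[60:170,260:380]; cv2.imwrite("pics/ins1c.png",cv2.resize(g,None,fx=4,fy=4,interpolation=cv2.INTER_CUBIC))
```

```text
1686 slope [0.003 0.002] z 0.0277 res 0.0011
holder top 0.0363
[0.5582 0.1281 0.036 ]
[0.5583 0.1237 0.028 ]
```

View pics/ins1c.png

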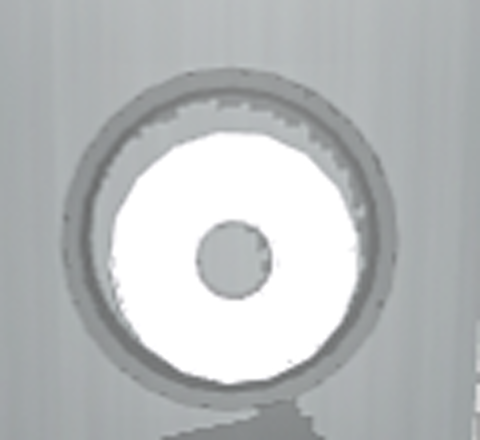

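The ring is flat: slope is under 0.3 % and its top sits at 0.0277. It rests against the −y wall, so my held-offset correction was a bias rather than a real offset. I'll place the seal ring without it.

Run:
```python
from h import *
pick(SEAL,.006,.09)
t=(.5582,.1275)
movep([*t,.09],RT); move_linear([*t,.060]); ok=lower(t,.056,.0355,lim=8)
if ok or current_eef_pos()[2]<.038:
    gripper_open(); st("open"); move_linear([*t,.12],RT); move_linear([t[0]-.01,t[1]-.05,.14],RT);snap("ins2")
    P,d=load("ins2"); W=cloud("wrist",d,P)
    r=np.hypot(W[...,0]-t[0],W[...,1]-t[1]); q=W[(r<.026)&(d>0)]; q=q[q[:,2]>.0385]
    A=np.c_[q[:,:2]-t,np.ones(len(q))]; s,*_=np.linalg.lstsq(A,q[:,2],rcond=None); print(len(q),s.round(4),q[:,:2].min(0),q[:,:2].max(0))
    g=cv2.imread("pics/ins2.png")[60:170,260:380]; cv2.imwrite("pics/ins2c.png",cv2.resize(g,None,fx=4,fy=4,interpolation=cv2.INTER_CUBIC))
```

```text
down 19.92 [ 0.5919 -0.0345  0.0067] w 0.0856 g 0.0 F [ 0.7 -0.4 -0.5]
grip 20.42 [ 0.5918 -0.0349  0.0072] w 0.0428 g 49.3 F [-3.1 -0.2 10.1]
up 21.12 [ 0.5909 -0.0348  0.0893] w 0.0429 g 50.7 F [ 0.6 -0.9  0. ]
at 23.93 [0.5582 0.1275 0.0355] w 0.0427 g 50.8 F [-0.   0.2  0.2]
open 24.43 [0.5582 0.1275 0.0355] w 0.0852 g 0.0 F [ 0.5 -0.3  0.1]
1897 [ 0.0006 -0.0014  0.0415] [0.53435688 0.10555402] [0.57994285 0.15037367]
```

View pics/ins2c.png

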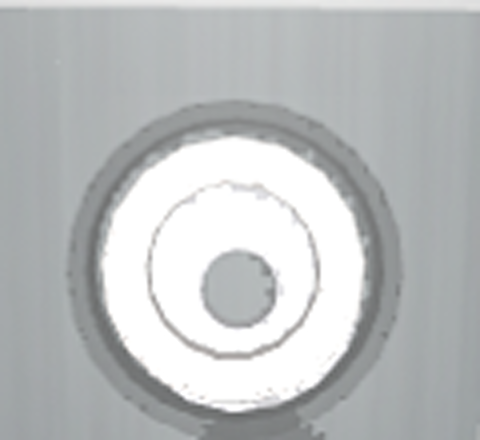

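The seal lies flat with its top at 0.0415, 5–6 mm proud as stated. Jar and bottle next.

Run:
```python
from h import *
def place(xy,zt,z):
    movep([*xy,zt],RT); move_linear([*xy,z+.03],RT,rate=.15); ok=lower(xy,z+.024,z,step=.003,lim=6)
    gripper_open(); st("open"); move_linear([*xy,zt],RT)
pick(JAR,.032,.12,40); assert current_width()>.04
place(LP,.12,.0415)
pick(BOT,.030,.15,40); assert current_width()>.03
place(SP,.15,.0395)
movej([0,0.1,-.2,1.25,0,1.57]); st("away")
for n in("top","scene"):
    p,d=capture(n); cv2.imwrite(f"pics/{n}1.png",p[:,:,::-1])
a=cv2.resize(cv2.imread("pics/top1.png")[130:255,135:495],(800,278),interpolation=cv2.INTER_CUBIC)
b=cv2.resize(cv2.imread("pics/scene1.png")[130:330,150:500],(560,320),interpolation=cv2.INTER_CUBIC)
b=np.hstack([b,np.zeros((320,240,3),np.uint8)]); cv2.imwrite("pics/end.png",np.vstack([a,b]))
```

```text
down 27.27 [ 0.4545 -0.0499  0.0324] w 0.0853 g 0.0 F [ 0.5  0.5 -0.1]
grip 27.68 [ 0.4544 -0.0501  0.0328] w 0.0529 g 40.8 F [-0.3  0.4  6.2]
up 28.42 [ 0.4535 -0.0501  0.1194] w 0.0526 g 42.1 F [ 0.2  0.6 -1.3]
at 32.56 [0.5781 0.2222 0.0416] w 0.0528 g 42.1 F [-0.2 -0.1 -0.6]
open 32.99 [0.5782 0.2222 0.0415] w 0.0856 g 0.0 F [ 0.1 -0.7 -0.4]
down 36.39 [ 0.4657 -0.1895  0.0305] w 0.0852 g 0.0 F [-0.3 -1.  -0.1]
grip 36.89 [ 0.4654 -0.1895  0.0306] w 0.0388 g 39.7 F [-1.3  0.3  5.5]
up 37.84 [ 0.4647 -0.1892  0.1492] w 0.0387 g 40.3 F [ 0.8  0.4 -2.2]
at 42.94 [0.5986 0.3183 0.0396] w 0.0388 g 40.3 F [ 0.  -0.3 -1.6]
open 43.47 [0.5986 0.3183 0.0395] w 0.0857 g 0.0 F [-1.  -0.3 -0.1]
away 45.69 [4.529e-01 4.000e-04 2.257e-01] w 0.0852 g 0.0 F [ 0.1 -0.3 -0.3]
```

View pics/end.png

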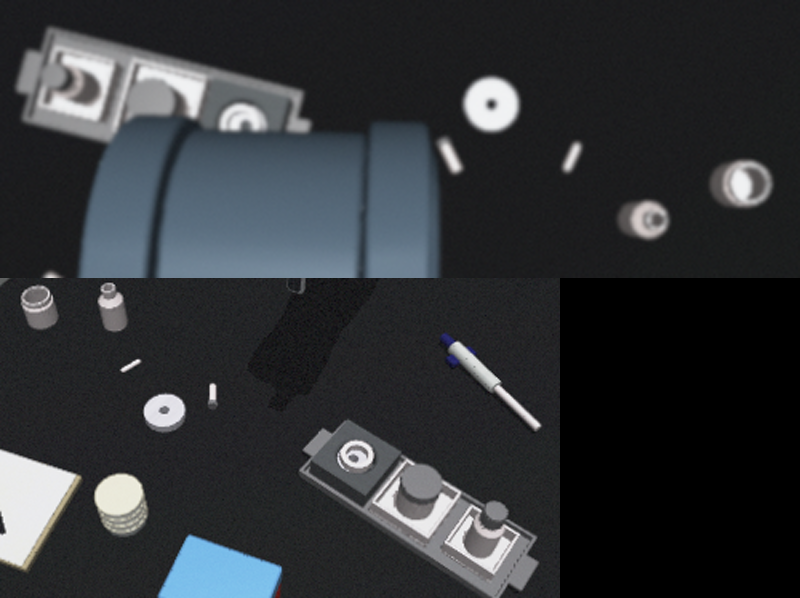

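The scene view shows the jar upright in the large pocket (420,490), the bottle upright in the small one (488,530) and the seal ring flat in the bore (357,457). The three look-alikes haven't moved and the arm is clear.

```bash
python3 -c "
from bench import *
print(sign_off(),current_clock())"
```

```text
the job is handed in; nothing more can be done
the job is handed in; nothing more can be done
```

The caddy is made up and handed in at about 46 s of the 115 s: the support ring is flat in the bore with the seal ring on top, the capped jar and bottle stand upright in their pockets, and the three look-alikes were left where they stood.

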